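# Stand the fallen cruet in its caddy and lock it

### The job

The square glass cruet has been left lying on the cement counter: stand it up on its foot on the counter and let go of it, then take hold of it again and lower it gently, lid up and without dropping it, into the empty square bay of the wooden caddy until it stands fully down on the bay's floor, and let go. Then push the caddy's forked steel keeper by its grip until it is fully home around the cruet's neck, and leave the other things on the counter where they are.

Things in the scene. Friction and masses are not known exactly. Their poses are not given: they have to be found in the camera images.
- cruet: loose green-glass cruet, 0.25 kg, 142 mm long, lying on a flat side. Its +x runs along it from foot to lid; origin on this axis, 75 mm from the foot (23 mm above the counter when lying). From the foot: square body 46 x 46 mm (flats face its y and z), 90 mm long; round neck 26 mm diameter from 90 to 112 mm; round steel lid 32 mm diameter from 112 to 142 mm.
- cruet_foot (a point): centre of the cruet's foot (underside), axes as the cruet's
- cruet_lid (a point): centre of the cruet's steel lid, on its axis 127 mm from the foot
- caddy: fixed wooden caddy, footprint 72 mm (its x) by 188 mm (its y), origin at the centre of its underside, z up. At its +y end is the open-topped square bay; the rest (y from -92 to +34 mm) is a closed box whose top is 102 mm above the counter and carries the keeper.
- bay (a point): centre of the bay's floor, 10 mm above the counter, at y = +60 mm in the caddy's frame; axes as the caddy's. The bay is 52 x 52 mm inside, sides parallel to the caddy's x and y; three walls 7 mm thick rise to 55 mm above the counter, the fourth side (towards -y) is the closed box, 102 mm high.
- keeper (a joint): slide of the flat steel fork (keeper) along the caddy's +y over the bay: 0 = open, 0.070 m = fully home; stays where left. Plate 104 to 112 mm above the counter, 56 mm wide, two prongs 40 mm long, 36 mm apart; at 0 their tips are 50 mm short of the bay's centre, at 0.070 20 mm past it. It passes just over the shoulders of a cruet that is fully down, under its lid.
- keeper_grip (a point): point on the keeper's dark wooden grip, 137 mm above the counter; the grip is a block 22 mm (caddy x) by 16 mm (caddy y), from 112 to 152 mm above the counter. Axes as the caddy's; moves with the keeper; 115 mm from the bay's centre (towards -y) when the joint reads 0.
- mixer: bystander: cream hand mixer, 190 x 75 x 118 mm, origin under its centre
- bowl: bystander: stainless bowl, 160 mm across, 75 mm high, origin under its centre
- cup: bystander: dark hard silicone baking cup, 70 mm across, 40 mm high, origin under its centre
- scoop: bystander: olive-wood scoop, 180 mm long along its x, 28 mm high, origin under its middle
- jar: bystander: white salt jar with a cork lid, 56 mm across, 75 mm high, origin under its centre
- mill: bystander: dark wooden pepper mill, 52 mm across, 155 mm high, origin under its centre
- vinegar: bystander: round amber glass bottle, 60 mm across, 170 mm high, origin under its centre

How it is judged:
On the way, in this order (a step that is already met when the one before it is completed fails the run):
1. the cruet stands upright on its foot on the counter, let go of (angle between cruet's own x axis and vertical below 0.08 rad and height (world z) of cruet_foot below 0.005 m and contact force between the fingers and cruet below 0.05 N and linear speed of cruet below 0.03 m/s), for 0.2 s.
2. the cruet stands fully down in the caddy's bay, let go of (horizontal distance between cruet_foot and bay below 0.005 m and z of cruet_foot in the frame of bay between -0.004 and 0.004 m and angle between cruet's own x axis and vertical below 0.06 rad and contact force between the fingers and cruet below 0.05 N and linear speed of cruet below 0.03 m/s), for 0.2 s.
At the end, for the whole second after the job is handed in: the cruet stands lid up in the bay (foot within 5 mm of the bay's centre sideways and within 4 mm of its floor, leaning less than 0.06 rad), released and at rest, and the keeper is home (joint above 0.063 m) and still (all of step 2 and value of joint keeper above 0.063 m and velocity of joint keeper below 0.01 m/s); the robot touches nothing.
It fails at once if the cruet is dropped or rammed into the bay (moves faster than 0.45 m/s inside it) (horizontal distance between cruet_foot and bay below 0.015 m and z of cruet_foot in the frame of bay below 0.04 m and linear speed of cruet above 0.45 m/s).
It fails at once if another thing on the counter is shifted by more than 40 mm (distance of any of mixer, bowl, cup, scoop, jar, mill, vinegar from where it was at the start of the episode above 0.04 m).
It also fails if it takes over 70 s, if anything falls off the work surface, if the arm or the gripper's body presses on something with over 40 N, if the wrist force passes 120 N, or if a joint passes its speed limit or range.

### The arm

A 6-joint arm with a two-finger parallel gripper is mounted at the origin on the work surface. World frame = base frame: x ahead of the robot, y to its left, z up, the work surface at z = 0. Lengths are in m, angles in rad, forces in N, time in s.
With the tool pointing down it reaches from about 0.3 to 0.775 m from the base axis. Payload 14.6 kg.
Tool frame: the origin (TCP) lies between the finger pads; the fingertips stand 8 mm ahead of it and the grasp point (between the pads) lies 11 mm behind it; z points along the fingers, y is the line along which they close (so a half turn about z gives the same grasp; the last joint's range is limited). The gripper opens to 94 mm and grips with 3 to 60 N. Pads are 16 mm wide; open, the fingers measure 119 mm over their backs; the gripper's body (75 mm by 177 mm) begins 78 mm behind the grasp point.
Start: joints at [1.221, 0.3, 1.521, -0, 1.321, -0.067], TCP at [0.153, 0.528, 0.213] pointing down, gripper open.
Joint ranges: [-3.03, 3.03], [-0.79, 2.21], [0.23, 2.52], [-1.04, 4.18], [0, 3.07], [-2.55, 2.55]. Speed limits (rad/s): [2.22, 2.22, 2.57, 3.14, 3.14, 3.14].

### API

Orientations are given as a unit quaternion [x, y, z, w].
In Python, from bench import manip gives the robot as it stands. The module is installed in compiled form; this text tells all that it offers.
- The arm moves only by the tool move_arm, never from a script. Its argument "targets" is a list of rows, each a list of 6 numbers: the shift along the tool's x, y, z each as a share of 3 cm, from -1 to 1, then the turn, a rotation vector about the tool's x, y, z each as a share of 0.08 rad, from -1 to 1. A call has 1 to 12 rows; each row shifts and turns the commanded pose from where the row before left it, along the tool's axes as they then stand; what a row does not reach is not made up. A row lasts 1/8 s, in which the tool goes at most 62.5 mm and 10.7 degrees, less where a joint would pass 70% of its speed; a pose out of reach is approached as far as the arm can. A call with a number of a shift or a turn outside -1 to 1 is refused whole. A call with a gripper value outside its range is refused whole. "jaw" is the finger opening in mm, from 0 to 94, set as the call begins (left out, the last holds). The fingers move at their own pace and stop on an object; "force" is the grip in N (left out, the last holds). Time passes only in rows, so rows that do not move let the fingers close. It gives the time, the measured TCP pose, the force, the opening and the grip force at its end, in the units of the state.
- manip.observe(): the state, without advancing time (a new reading comes with each control period).
- manip.grab_frame(name): name is "side" or "top"; returns the picture (420x560x3 uint8, blue, green, red); there is no depth.
- manip.get_calibration(name): a dict with "fx", "fy", "cx", "cy" (pixels), "extrinsics" (4x4, takes a point from camera to world coordinates). Camera axes: x right, y down, z forward; pixel columns grow to the right and rows downward; lengths in m; the calibration is good to about 2 mm. A picture is of the moment at which its call begins. get_calibration takes no time and is no camera call.
- manip.sign_off(): hands the job in; it is judged then, once.
The state is a dict: "time": time; "joints": joint angles; "dq": joint speeds; "tau": joint torques, N m; "position": TCP position; "eef_rot": TCP orientation; "contact_force": force on the tool from outside, world axes, zero at the start; "wrist_torque": the same for the moment, N m; "width": opening from 0.0 (shut) to 1.0 (fully open); "finger_force": force on a finger pad.
Only numpy, scipy, OpenCV 4.12 (cv2) and the standard library are available. Lean on these libraries where they do the work, as an engineer would, in place of code of your own. Each camera call takes 0.05 s, during which the arm holds its last target. There are 200 camera calls.

## Working session

There is one attempt and no reset: what is moved stays moved. The work goes in short steps, Python scripts to look and compute and a tool call to move; the robot and the scene stay as the last step left them, time stands still between calls to the robot, and variables do not carry over. Pictures are saved under pics/ and viewed, at most 13 in all, crops included, and the job is handed in when it is done.

Besides the shell and the picture viewer there is one more tool, called after "Request:" as name(argument=value, ...) on one line, values as JSON. move_arm: Moves the arm, as the interface text tells. Shift numbers are shares of 3 cm and turn numbers shares of 0.08 rad, none past 1 either way. Its arguments: {"type":"object","properties":{"targets":{"type":"array"},"jaw":{"type":"number"},"force":{"type":"number"}},"required":["targets"]}

```bash
mkdir -p pics
python3 - <<'E'
from bench import manip
import cv2,numpy as np
np.set_printoptions(precision=4,suppress=True)
for n in("side","top"):
    cv2.imwrite(f"pics/{n}0.png",manip.grab_frame(n)); c=manip.get_calibration(n); print(n,c)
s=manip.observe(); print(s)
E
```

```text
side {'fx': 481.419892145442, 'fy': 481.419892145442, 'cx': 271.2336940230354, 'cy': 205.4361933308028, 'extrinsics': array([[ 0.9841, -0.116 ,  0.1342,  0.346 ],
       [-0.1767, -0.5751,  0.7988, -1.0503],
       [-0.0154, -0.8098, -0.5865,  0.9348],
       [ 0.    ,  0.    ,  0.    ,  1.    ]])}
top {'fx': 417.80993921763553, 'fy': 417.80993921763553, 'cx': 275.0834784618623, 'cy': 202.65148985112808, 'extrinsics': array([[-0.0236, -0.9845,  0.1739,  0.3361],
       [-0.9994,  0.028 ,  0.0225,  0.0649],
       [-0.027 , -0.1733, -0.9845,  1.2165],
       [ 0.    ,  0.    ,  0.    ,  1.    ]])}
{'time': 0.1, 'joints': array([ 1.2214,  0.3004,  1.5215, -0.    ,  1.3207, -0.0666]), 'dq': array([-0.0011, -0.0009, -0.0023, -0.0004,  0.0016, -0.0011]), 'tau': array([ -0.001 , -53.264 , -35.3289,   0.0708,   0.0236,  -0.    ]), 'position': array([0.1534, 0.5279, 0.2129]), 'eef_rot': array([ 0.1409,  0.99  , -0.0005, -0.0001]), 'contact_force': array([-0.1592,  0.2497,  0.6363]), 'wrist_torque': array([ 0.0026, -0.0283, -0.0591]), 'finger_force': 0.0, 'width': 0.9981098837843894}
```

View pics/side0.png

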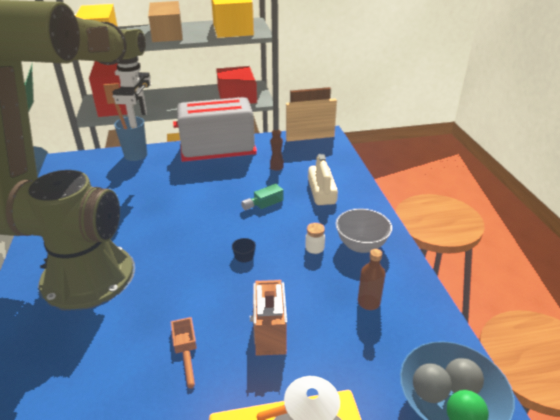

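View pics/top0.png

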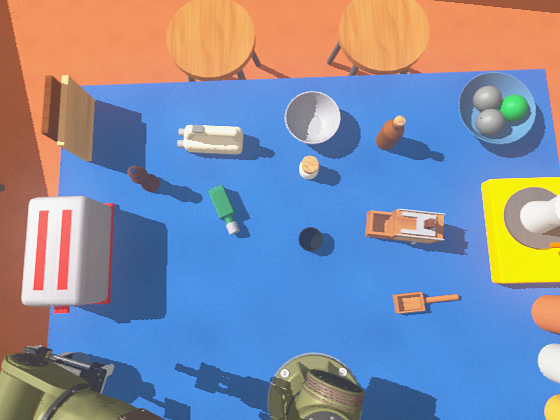

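Run:
```python
import cv2,numpy as np
t=cv2.imread("pics/top0.png");s=cv2.imread("pics/side0.png")
def c(im,x,y,w,h,k):
    return cv2.resize(im[y:y+h,x:x+w],None,fx=k,fy=k,interpolation=cv2.INTER_CUBIC)
C=np.zeros((600,800,3),np.uint8)
def put(a,x,y): C[y:y+a.shape[0],x:x+a.shape[1]]=a
put(c(t,200,180,50,60,5),0,0)       # 250x300
put(c(t,360,200,90,50,6),255,0)     # 540x300
put(c(s,238,180,50,35,7),0,305)     # 350x245
put(c(s,248,275,45,84,3.5),360,305) # 157x294
put(c(s,248,275,45,42,6),525,305)   # 270x252
cv2.imwrite("pics/c1.png",C)
```

```text
(no output)
```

View pics/c1.png

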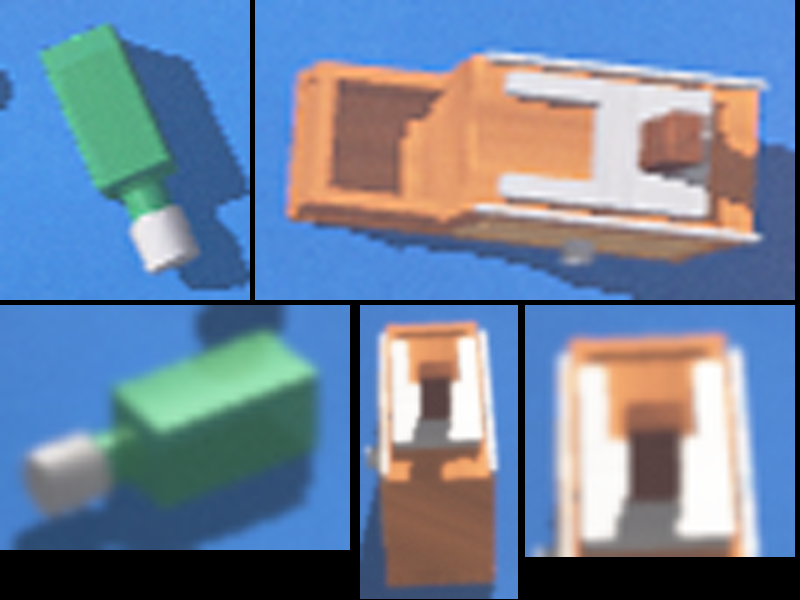

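The top view shows the cruet's body from about (222,190) to (230,218), with the lid near (233,228). The bay is at about (380,222) and the grip near (433,223). In the side view the cruet is at (265,197) and the caddy at (268,315). Next I'll fit both poses across the two views.

```bash
cat > h.py <<'E'
import cv2,numpy as np
from scipy.optimize import least_squares,minimize
from scipy.spatial.transform import Rotation as R
from bench import manip
np.set_printoptions(precision=4,suppress=True)
CAL={n:manip.get_calibration(n) for n in("side","top")}
def proj(n,P):
    c=CAL[n];E=c["extrinsics"];q=(np.atleast_2d(P)-E[:3,3])@E[:3,:3]
    return np.c_[c["fx"]*q[:,0]/q[:,2]+c["cx"],c["fy"]*q[:,1]/q[:,2]+c["cy"]]
def st():
    s=manip.observe();r=R.from_quat(s["eef_rot"]).as_matrix()
    print("t",s["time"],"p",s["position"],"j",s["joints"],"\n tx",r[:,0],"ty",r[:,1],"tz",r[:,2],"F",s["contact_force"],"w",s["width"]*94,"ff",s["finger_force"])
    return s,r
E
python3 - <<'E'
from h import *
im={n:cv2.imread(f"pics/{n}0.png") for n in CAL}
roi={"top":(200,175,60,70),"side":(235,175,60,45)};K=6
M={}
for n,(x,y,w,h) in roi.items():
    a=cv2.resize(im[n][y:y+h,x:x+w],None,fx=K,fy=K,interpolation=cv2.INTER_CUBIC).astype(int)
    b,g,r=a[...,0],a[...,1],a[...,2]
    M[n]=(g-b>10)&(g>r)
    print(n,M[n].sum()/K/K)
bx=np.array([[i,j,k] for i in(-.075,.015) for j in(-.023,.023) for k in(-.023,.023)])
def cost(p,pr=False):
    P=bx@R.from_euler("z",p[3]).as_matrix().T+p[:3];c=0
    for n,(x,y,w,h) in roi.items():
        uv=((proj(n,P)-[x,y]+.5)*K-.5)
        m=np.zeros(M[n].shape,np.uint8);cv2.fillConvexPoly(m,cv2.convexHull(np.round(uv*16).astype(np.int32)),1,shift=4)
        o=(m>0)^M[n];
        if pr: print(n,o.sum()/K/K)
        c+=o.sum()/K/K
    return c
best=min((minimize(cost,[x,y,.023,np.arctan2(-.35,-.9)+d],method="Nelder-Mead",options=dict(initial_simplex=np.array([[x,y,.023,-2.7]]*5)+np.vstack([np.zeros(4),np.diag([.02,.02,.01,.2])]),maxiter=600)) for x in(.53,.57) for y in(.22,.26) for d in(0,)),key=lambda r:r.fun)
p=best.x;print("cruet",p,best.fun);cost(p,1)
d=R.from_euler("z",p[3]).as_matrix()[:,0]
for n in CAL: print(n,"lid",proj(n,p[:3]+d*.052),"foot",proj(n,p[:3]-d*.075))
# caddy
T=lambda x,y:((x-255+.5)/6-.5+360,(y+.5)/6-.5+200)
S6=lambda x,y:((x-525+.5)/6-.5+248,(y-305+.5)/6-.5+275)
S3=lambda x,y:((x-360+.5)/3.5-.5+248,(y-305+.5)/3.5-.5+275)
O=[("top",T(332,80),(26,86,55)),("top",T(330,188),(-26,86,55)),("top",T(300,68),(33,93,55)),("top",T(290,218),(-33,93,55)),
("top",T(505,72),(28,10,112)),("top",T(505,96),(18,10,112)),("top",T(500,174),(-18,10,112)),("top",T(500,200),(-28,10,112)),
("side",S6(567,338),(-33,93,55)),("side",S6(726,335),(33,93,55)),("side",S3(388,584),(-33,-92,0)),("side",S3(495,580),(33,-92,0))]
def f(p):
    r=[]
    for n,uv,q in O:
        r.append(proj(n,R.from_euler("z",p[3]).as_matrix()@np.array(q)/1e3+p[:3])[0]-uv)
    return np.ravel(r)
s=least_squares(f,[.5,-.2,0,0],loss="soft_l1");print("caddy",s.x);print(f(s.x).reshape(-1,2))
Rz=R.from_euler("z",s.x[3]).as_matrix();print("bay",s.x[:3]+Rz@[0,.06,.01],"grip",s.x[:3]+Rz@[0,-.055,.137])
for n,px in(("top",[(145,180),(210,140),(310,168),(310,240),(312,118),(392,132),(425,300)]),):
    c=CAL[n];E=c["extrinsics"]
    for u,v in px:
        r=E[:3,:3]@[(u-c["cx"])/c["fx"],(v-c["cy"])/c["fy"],1];k=(.03-E[2,3])/r[2];print((u,v),E[:2,3]+k*r[:2])
E
```

```text
top 515.6111111111111
side 461.47222222222223
cruet [ 0.5238  0.235   0.0225 -2.6813] 230.3888888888889
top 123.72222222222223
side 106.66666666666667
side lid [[246.6113 204.7129]] foot [[277.819  191.1872]]
top lid [[234.1204 227.689 ]] foot [[214.6671 189.5718]]
caddy [ 0.4691 -0.2551 -0.0103 -0.1306]
[[-3.0937  0.0391]
 [-4.0339  0.325 ]
 [-0.0805 -0.653 ]
 [-0.0536 -2.4524]
 [ 0.7777  0.3498]
 [ 0.571   0.0288]
 [ 0.6551  0.3659]
 [ 0.4455 -0.2366]
 [ 0.0902  1.0099]
 [-0.9956  0.3758]
 [ 1.3728 -0.3259]
 [-1.1516 -0.5581]]
bay [ 0.4769 -0.1957 -0.0003] grip [ 0.462  -0.3097  0.1267]
(145, 180) [0.6241 0.4726]
(210, 140) [0.7405 0.2812]
(310, 168) [ 0.6456 -0.0124]
(310, 240) [ 0.4355 -0.0044]
(312, 118) [ 0.799  -0.0242]
(392, 132) [ 0.7475 -0.2578]
(425, 300) [ 0.2628 -0.313 ]
```

```bash
cat > fit.py <<'E'
from h import *
def cruet(files,thr=0,x0=(.524,.235,.023,-2.68),roi={"top":(200,175,60,70),"side":(235,175,60,45)},K=6):
    M={}
    for n,(x,y,w,h) in roi.items():
        a=cv2.resize(cv2.imread(files[n])[y:y+h,x:x+w],None,fx=K,fy=K,interpolation=cv2.INTER_CUBIC).astype(int)
        m=((a[...,1]-a[...,0]>thr)&(a[...,1]-a[...,2]>25)).astype(np.uint8)
        l,lab,stt,_=cv2.connectedComponentsWithStats(m); M[n]=lab==1+stt[1:,4].argmax()
    bx=np.array([[i,j,k] for i in(-.075,.015) for j in(-.023,.023) for k in(-.023,.023)])
    def cost(p,pr=False):
        P=bx@R.from_euler("z",p[3]).as_matrix().T+p[:3];c=0
        for n,(x,y,w,h) in roi.items():
            uv=((proj(n,P)-[x,y]+.5)*K-.5)
            m=np.zeros(M[n].shape,np.uint8);cv2.fillConvexPoly(m,cv2.convexHull(np.round(uv*16).astype(np.int32)),1,shift=4)
            o=((m>0)^M[n]).sum()/K/K;c+=o
            if pr: print(n,"mask",M[n].sum()/K/K,"hull",m.sum()/K/K,"xor",o)
        return c
    x0=np.array(x0);r=minimize(cost,x0,method="Nelder-Mead",options=dict(initial_simplex=x0+np.vstack([np.zeros(4),np.diag([.01,.01,.01,.1])]),maxiter=600))
    print("cruet",r.x);cost(r.x,1);return r.x
E
python3 - <<'E'
from fit import *
for t in(-30,-15,0): cruet({"top":"pics/top0.png","side":"pics/side0.png"},t)
T=lambda x,y:((x-255+.5)/6-.5+360,(y+.5)/6-.5+200)
S6=lambda x,y:((x-525+.5)/6-.5+248,(y-305+.5)/6-.5+275)
S3=lambda x,y:((x-360+.5)/3.5-.5+248,(y-305+.5)/3.5-.5+275)
O=[("top",T(332,80),(26,86,55)),("top",T(330,188),(-26,86,55)),("top",T(299,72),(33,93,0)),("top",T(288,218),(-33,93,0)),
("top",T(505,72),(28,10,112)),("top",T(505,96),(18,10,112)),("top",T(500,174),(-18,10,112)),("top",T(500,200),(-28,10,112)),
("side",S6(567,338),(-33,93,55)),("side",S6(726,335),(33,93,55)),("side",S3(388,584),(-33,-92,0)),("side",S3(495,580),(33,-92,0))]
def f(p): return np.ravel([proj(n,R.from_euler("z",p[3]).as_matrix()@np.array(q)/1e3+p[:3])[0]-uv for n,uv,q in O])
s=least_squares(f,[.5,-.2,0,0],loss="soft_l1",f_scale=.5);print("caddy",s.x);print(f(s.x).reshape(-1,2))
Rz=R.from_euler("z",s.x[3]).as_matrix();print("bay",s.x[:3]+Rz@[0,.06,.01],"grip",s.x[:3]+Rz@[0,-.055,.137])
st()
E
```

```text
cruet [ 0.5252  0.2361  0.0212 -2.7333]
top mask 601.9444444444445 hull 572.9444444444445 xor 65.61111111111111
side mask 574.9166666666666 hull 565.6666666666666 xor 37.47222222222222
cruet [ 0.5245  0.2356  0.0226 -2.7205]
top mask 577.3888888888889 hull 572.0 xor 78.72222222222221
side mask 535.7222222222223 hull 563.4166666666666 xor 41.47222222222222
cruet [ 0.5238  0.2348  0.024  -2.6963]
top mask 551.3611111111111 hull 574.2777777777777 xor 96.19444444444444
side mask 499.6388888888889 hull 563.6666666666666 xor 70.30555555555556
caddy [ 0.469  -0.2567 -0.0085 -0.1405]
[[-2.279  -0.3072]
 [-3.3988 -0.0164]
 [-2.6506  1.2239]
 [-2.6348 -0.906 ]
 [ 1.6773  0.2595]
 [ 1.4345 -0.0594]
 [ 1.3875  0.2852]
 [ 1.1413 -0.3153]
 [ 0.4514  0.8356]
 [-0.5779  0.378 ]
 [ 0.9991 -0.3483]
 [-1.4538 -0.3524]]
bay [ 0.4774 -0.1973  0.0015] grip [ 0.4613 -0.3112  0.1285]
t 0.1 p [0.1534 0.5279 0.2129] j [ 1.2214  0.3004  1.5215 -0.      1.3207 -0.0666] 
 tx [-0.9603  0.279   0.0001] ty [ 0.279   0.9603 -0.0011] tz [-0.0004 -0.001  -1.    ] F [-0.1592  0.2497  0.6363] w 93.8223290757326 ff 0.0
```

```bash
cat > cad.py <<'E'
from h import *
T=lambda x,y:((x-255+.5)/6-.5+360,(y+.5)/6-.5+200)
S6=lambda x,y:((x-525+.5)/6-.5+248,(y-305+.5)/6-.5+275)
S3=lambda x,y:((x-360+.5)/3.5-.5+248,(y-305+.5)/3.5-.5+275)
O=[("top",T(332,80),(26,86,55)),("top",T(330,188),(-26,86,55)),("top",T(299,72),(33,93,0)),("top",T(288,218),(-33,93,0)),
("side",S6(567,338),(-33,93,55)),("side",S6(726,335),(33,93,55)),("side",S3(388,584),(-33,-92,0)),("side",S3(495,580),(33,-92,0)),
("top",T(505,72),(28,10,112)),("top",T(500,200),(-28,10,112))]
def f(p,kp=None):
    r=[]
    for i,(n,uv,q) in enumerate(O):
        q=np.array(q,float)+[0,p[3]*1e3*(i>7),0]
        r.append(proj(n,R.from_euler("z",p[2]).as_matrix()@q/1e3+[p[0],p[1],0])[0]-uv)
    return np.ravel(r)
s=least_squares(f,[.47,-.25,-.13,0],loss="soft_l1",f_scale=.5);p=s.x;print("caddy x y yaw keeper",p);print(f(p).reshape(-1,2))
Rz=R.from_euler("z",p[2]).as_matrix();print("bay",Rz@[0,.06,.01]+[p[0],p[1],0])
if __name__=="__main__":
    im=cv2.imread("pics/top0.png");si=cv2.imread("pics/side0.png")
    C=np.zeros((600,800,3),np.uint8)
    def tile(im,n,x,y,w,h,k,X,Y):
        a=cv2.resize(im[y:y+h,x:x+w],None,fx=k,fy=k,interpolation=cv2.INTER_CUBIC)
        def poly(P,c):
            uv=((proj(n,(Rz@(np.array(P)/1e3).T).T+[p[0],p[1],0])-[x,y]+.5)*k-.5)
            cv2.polylines(a,[np.round(uv*8).astype(np.int32)],True,c,1,cv2.LINE_AA,3)
        sq=lambda hx,y0,y1,z:[(-hx,y0,z),(hx,y0,z),(hx,y1,z),(-hx,y1,z)]
        poly(sq(26,34,86,55),(0,0,0));poly(sq(33,-92,93,0),(0,255,255));poly(sq(33,-92,34,102),(255,255,0));poly(sq(33,34,93,55),(0,255,0));poly(sq(28,-30,10,112),(255,0,255));poly(sq(11,-63,-47,152),(0,0,255))
        C[Y:Y+h*k,X:X+w*k]=a
    tile(im,"top",358,198,95,55,8,0,0);tile(si,"side",243,272,55,88,3,0,445-120+125-1 if 0 else 441 if 0 else 0) if 0 else None
    tile(si,"side",250,278,45,26,6,0,442)
    tile(si,"side",245,300,55,31,5,300,442)
    cv2.imwrite("pics/c2.png",C)
E
python3 cad.py
```

```text
caddy x y yaw keeper [ 0.4672 -0.2632 -0.1403  0.0125]
[[ 0.6861 -0.2055]
 [-0.4181  0.2253]
 [ 0.1369  1.3228]
 [ 0.1702 -0.6445]
 [ 0.0384  0.331 ]
 [-0.7769 -0.138 ]
 [ 0.5753 -0.2276]
 [-1.6166 -0.2477]
 [ 0.3232 -0.1676]
 [-0.2299 -0.5906]]
bay [ 0.4756 -0.2038  0.01  ]
```

View pics/c2.png

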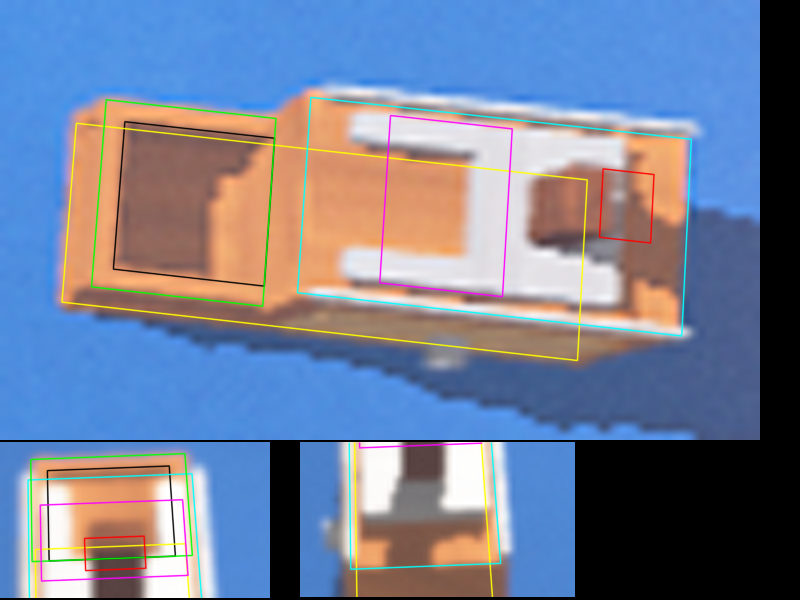

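The fit overlays well: the bay centre is (0.476, -0.204) with caddy yaw -0.14, and the keeper already sits about 12 mm forward. The cruet origin is at (0.5245, 0.2356) with yaw -2.73. Next I'll move above the cruet.

Request:
move_arm(targets=[[0,0,0,0,0,-0.965],[0,0,0,0,0,-0.965],[0,0,0,0,0,-0.965],[0,0,0,0,0,-0.965],[0,0,0,0,0,-0.965],[0,0,0,0,0,-0.965],[0,0,0,0,0,-0.965],[0,0,0,0,0,-0.965],[0,0,0,0,0,-0.965],[-0.484,-0.925,0.207,0,0,0],[-0.484,-0.925,0.207,0,0,0],[-0.484,-0.925,0.207,0,0,0]], jaw=94)

```text
time: 1.6
position: [0.2273, 0.4685, 0.1943]
eef_rot: [-0.205, 0.979, -0.0, -0.0]
contact_force: [0.4, -0.4, 0.2]
width: 0.999
finger_force: 0.0
```

Request:
move_arm(targets=[[-0.484,-0.925,0.207,0,0,0],[-0.484,-0.925,0.207,0,0,0],[-0.484,-0.925,0.207,0,0,0],[-0.484,-0.925,0.207,0,0,0],[-0.484,-0.925,0.207,0,0,0],[-0.484,-0.925,0.207,0,0,0],[-0.484,-0.925,0.207,0,0,0],[-0.484,-0.925,0.207,0,0,0],[-0.484,-0.925,0.207,0,0,0],[-0.484,-0.925,0.207,0,0,0],[-0.484,-0.925,0.207,0,0,0],[-0.484,-0.925,0.207,0,0,0]])

```text
time: 3.1
position: [0.5203, 0.2332, 0.1198]
eef_rot: [-0.205, 0.979, -0.0, -0.0]
contact_force: [0.2, 0.3, 0.4]
width: 1.002
finger_force: 0.0
```

Request:
move_arm(targets=[[0,0,0,0,0,0],[0,0,0,0,0,0]])

```text
time: 3.35
position: [0.5192, 0.2342, 0.1202]
eef_rot: [-0.205, 0.979, 0.0, -0.0]
contact_force: [-0.1, -0.3, 0.5]
width: 1.002
finger_force: 0.0
```

Run:
```python
from h import *
st()
t=manip.grab_frame("top");s=manip.grab_frame("side")
C=np.zeros((400,800,3),np.uint8)
C[:,:400]=cv2.resize(t[170:250,190:270],(400,400));C[:,400:]=cv2.resize(s[150:230,225:305],(400,400));cv2.imwrite("pics/g1.png",C)
```

```text
t 3.35 p [0.5192 0.2342 0.1202] j [ 0.3594  0.4345  1.5649  0.0001  1.1427 -1.6234] 
 tx [-0.9163 -0.4004  0.0006] ty [-0.4004  0.9163  0.0001] tz [-0.0006 -0.0001 -1.    ] F [-0.1467 -0.2756  0.4519] w 94.18125355861055 ff 0.0
```

View pics/g1.png

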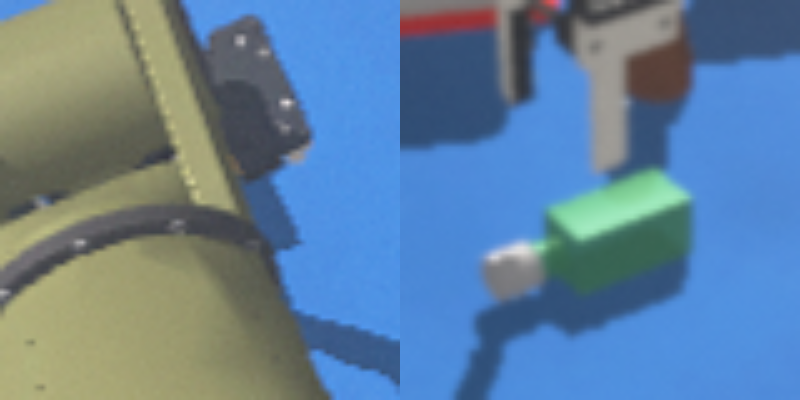

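Request:
move_arm(targets=[[0,0,0.87,0,0,0],[0,0,0.87,0,0,0],[0,0,0.87,0,0,0],[0,0,0.87,0,0,0],[0,0,0,0,0,0],[0,0,0,0,0,0]])

```text
time: 4.2
position: [0.5201, 0.2345, 0.0171]
eef_rot: [-0.205, 0.979, 0.0, 0.001]
contact_force: [0.1, 0.2, 0.5]
width: 1.0
finger_force: 0.0
```

Request:
move_arm(targets=[[0,0,0,0,0,0],[0,0,0,0,0,0],[0,0,0,0,0,0],[0,0,0,0,0,0],[0,0,0,0,0,0],[0,0,0,0,0,0]], jaw=20, force=30)

```text
time: 4.95
position: [0.5197, 0.2339, 0.0159]
eef_rot: [-0.205, 0.979, -0.0, -0.0]
contact_force: [-0.2, -0.1, 0.5]
width: 0.487
finger_force: 29.9
```

Request:
move_arm(targets=[[0,0,-0.7,0,0,0],[0,0,-1,0,0,0.9915],[0,0,-1,0,0,0.9915],[0,0,-1,0,0,0.9915],[0,0,-0.6,0,0,0.9915],[0,0,0,0,0,0.9915],[0,0,0,0,0,0.9915],[0,0,0,0,0,0.9915],[0,0,0,0,0,0.9915],[0,0,0,0,0,0.9915],[0,0,0,0,0,0.9915],[0,0,0,0,0,0.9915]])

```text
time: 6.45
position: [0.5195, 0.2339, 0.1445]
eef_rot: [0.229, 0.973, -0.0, -0.0]
contact_force: [-0.6, -0.4, -2.9]
width: 0.487
finger_force: 29.9
```

Request:
move_arm(targets=[[0,0,0,0,0,0.9915],[0,0,0,0,0,0.9915],[0,0,0,0,0,0.9915],[0,0,0,0,0,0.9915],[0,0,0,0,0,0.9915],[0,0,0,0,0,0.9915],[0,0,0,0,0,0.9915],[0,0,0,0,0,0.9915],[0,0,0,0,0,0.9915],[0,0,0,0,0,0.9915],[0,0,0,0,0,0.9915],[0,0,0,0,0,0.9915]])

```text
time: 7.95
position: [0.5195, 0.2339, 0.1445]
eef_rot: [0.65, 0.76, -0.0, -0.0]
contact_force: [0.3, 0.1, -2.4]
width: 0.491
finger_force: 29.9
```

Request:
move_arm(targets=[[0,0,0,0,0,0.9915],[0,0,0,0,0,0.9915],[0.923,-0.443,0,0,0,0],[0.923,-0.443,0,0,0,0],[0.923,-0.443,0,0,0,0],[0.923,-0.443,0,0,0,0],[0.923,-0.443,0,0,0,0],[0.923,-0.443,0,0,0,0],[0,0,0,0,1,0],[0,0,0,0,1,0],[0,0,0,0,1,0],[0,0,0,0,1,0]])

```text
time: 9.45
position: [0.4399, 0.4, 0.1447]
eef_rot: [0.698, 0.698, 0.113, -0.113]
contact_force: [0.8, -0.1, -3.0]
width: 0.486
finger_force: 29.9
```

```bash
python3 -c "
from h import *
st()"
```

```text
t 9.45 p [0.4399 0.4    0.1447] j [0.5566 0.3644 1.6365 0.3271 0.9915 0.3973] 
 tx [0.0004 0.9486 0.3166] ty [ 1.     -0.0003 -0.0002] tz [-0.0001  0.3166 -0.9486] F [ 0.7755 -0.0701 -3.0213] w 45.69112235457039 ff 29.944540858268738
```

Request:
move_arm(targets=[[0,0,0,0,1,0],[0,0,0,0,1,0],[0,0,0,0,1,0],[0,0,0,0,1,0],[0,0,0,0,1,0],[0,0,0,0,1,0],[0,0,0,0,1,0],[0,0,0,0,1,0]])

```text
time: 10.45
position: [0.44, 0.3999, 0.1447]
eef_rot: [0.627, 0.627, 0.327, -0.327]
contact_force: [-0.9, 0.2, -3.1]
width: 0.49
finger_force: 29.9
```

Request:
move_arm(targets=[[0,0,0,0,1,0],[0,0,0,0,1,0],[0,0,0,0,1,0],[0,0,0,0,1,0],[0,0,0,0,1,0],[0,0,0,0,1,0],[0,0,0,0,1,0],[0,0,0,0,0.635,0],[0,0,0,0,0,0],[0,0,0,0,0,0]])

```text
time: 11.7
position: [0.4401, 0.4001, 0.1449]
eef_rot: [0.5, 0.5, 0.5, -0.5]
contact_force: [0.5, -0.1, -3.0]
width: 0.488
finger_force: 29.9
```

Run:
```python
from h import *
st()
t=manip.grab_frame("top");s=manip.grab_frame("side")
C=np.zeros((600,800,3),np.uint8)
C[:,:400]=cv2.resize(t[100:400,80:280],(400,600));C[:,400:]=cv2.resize(s[60:300,150:310],(400,600),interpolation=cv2.INTER_CUBIC);cv2.imwrite("pics/g2.png",C)
```

```text
t 11.7 p [0.4401 0.4001 0.1449] j [ 0.2234  0.6797  1.9269  1.7632  1.4564 -1.047 ] 
 tx [-0.0002  0.0013  1.    ] ty [ 1.     -0.0001  0.0002] tz [ 0.0001  1.     -0.0013] F [ 0.4996 -0.0696 -2.9884] w 45.845991879902904 ff 29.938174188137054
```

View pics/g2.png

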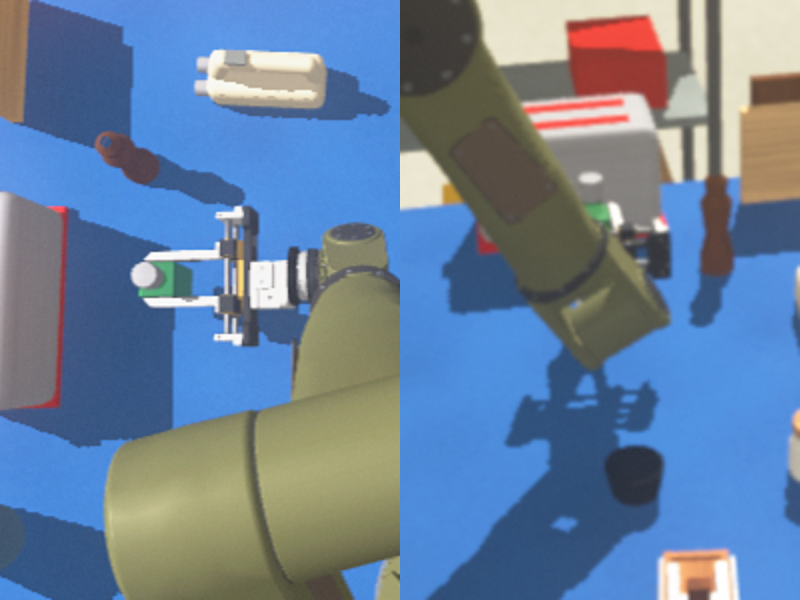

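The cruet is held upright, with the lid at top-view (150,237). Before lowering, I'll check how far the wrist underside (side-view px 226,208) is above the counter.

Run:
```python
from h import *
c=CAL["side"];E=c["extrinsics"]
for uv in((226,208),(256,186)):
  r=E[:3,:3]@[(uv[0]-c["cx"])/c["fx"],(uv[1]-c["cy"])/c["fy"],1]
  for y in(.1,.13,.16,.19): print(uv,E[:3,3]+r*(y-E[1,3])/r[1])
```

```text
(226, 208) [0.4043 0.1    0.1002]
(226, 208) [0.4058 0.13   0.0785]
(226, 208) [0.4073 0.16   0.0567]
(226, 208) [0.4088 0.19   0.035 ]
(256, 186) [0.4958 0.1    0.1657]
(256, 186) [0.4997 0.13   0.1457]
(256, 186) [0.5036 0.16   0.1256]
(256, 186) [0.5075 0.19   0.1056]
```

Request:
move_arm(targets=[[0,0.8,-0.267,0,0,0],[0,0.8,-0.267,0,0,0],[0,0.8,-0.267,0,0,0],[0,0.8,-0.267,0,0,0],[0,0.8,-0.267,0,0,0],[-0.5,0,0,0,0,0],[-0.5,0,0,0,0,0],[0,0,0,0,0,0],[0,0,0,0,0,0]])

```text
time: 12.92
position: [0.5597, 0.3603, 0.1149]
eef_rot: [-0.5, -0.5, -0.5, 0.5]
contact_force: [-0.4, -0.0, -1.3]
width: 0.488
finger_force: 29.9
```

Run:
```python
from h import *
s,_=st();print(s["tau"])
t=manip.grab_frame("top");s=manip.grab_frame("side")
C=np.zeros((600,800,3),np.uint8)
C[:300,:200]=t[100:400,120:320];C[:,200:]=cv2.resize(s[120:260,200:340],(600,600),interpolation=cv2.INTER_CUBIC);cv2.imwrite("pics/g3.png",C)
```

```text
t 12.925 p [0.5597 0.3603 0.1149] j [ 0.1082  0.8733  1.6088  1.6563  1.5047 -0.9138] 
 tx [ 0.0004 -0.      1.    ] ty [ 1.      0.0002 -0.0004] tz [-0.0002  1.      0.    ] F [-0.3507 -0.0057 -1.3051] w 45.85628540273134 ff 29.938039183616638
[  0.0196 -67.1626 -20.6472   1.968    2.582   -0.0078]
```

View pics/g3.png

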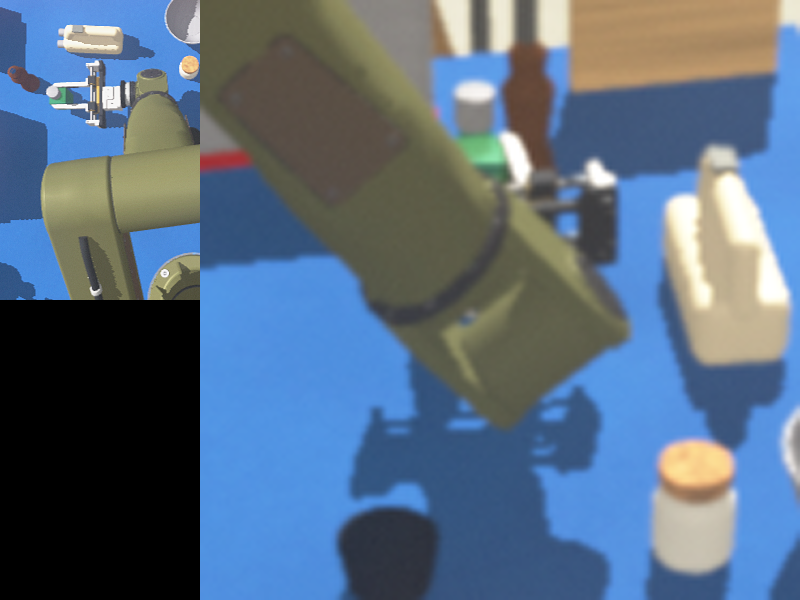

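The lowest wrist corner, side px (271,220), comes out about 4–6 cm above the counter. I'll lower in small steps and watch the torques.

Request:
move_arm(targets=[[-0.3,0,0,0,0,0],[-0.3,0,0,0,0,0],[0,0,0,0,0,0],[0,0,0,0,0,0]])

```text
time: 13.52
position: [0.5601, 0.36, 0.0969]
eef_rot: [0.5, 0.5, 0.5, -0.5]
contact_force: [0.2, -0.1, -1.5]
width: 0.486
finger_force: 29.9
```

Run:
```python
from h import *
s,_=st();print(s["tau"])
c=CAL["side"]
s=manip.grab_frame("side");t=manip.grab_frame("top");cv2.imwrite("pics/s4.png",s);cv2.imwrite("pics/t4.png",t)
C=np.zeros((600,800,3),np.uint8);C[:,:]=cv2.resize(s[150:255,210:350],(800,600),interpolation=cv2.INTER_CUBIC);cv2.imwrite("pics/g4.png",C)
```

```text
t 13.525 p [0.5601 0.36   0.0969] j [ 0.1077  0.9101  1.5971  1.6579  1.5069 -0.9391] 
 tx [ 0.0001 -0.0001  1.    ] ty [ 1.     -0.0003 -0.0001] tz [0.0003 1.     0.0001] F [ 0.2039 -0.0748 -1.5275] w 45.69424354755904 ff 29.93820011615753
[  0.0123 -68.2022 -20.0611   1.92     2.6427   0.0049]
```

View pics/g4.png

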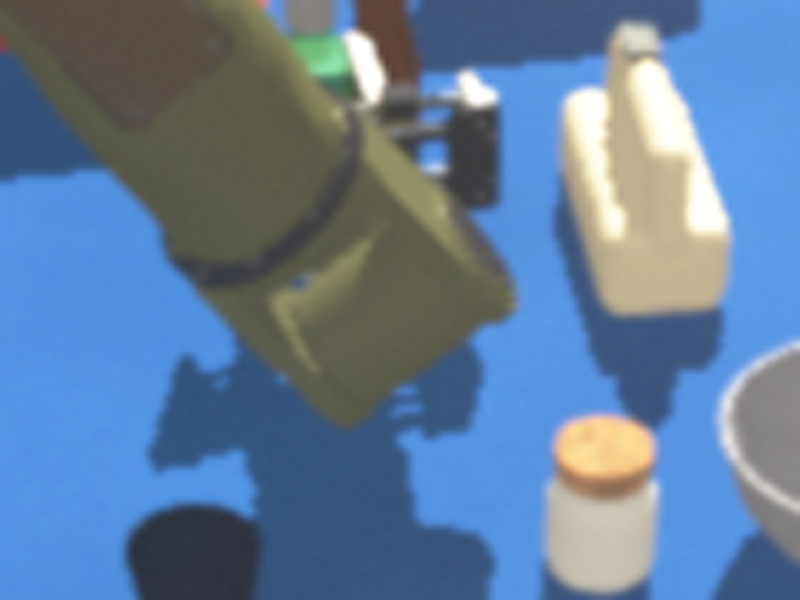

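The corner at crop (350,425) still looks clear of the counter, and the torques show no contact. Continuing down in small steps.

Request:
move_arm(targets=[[-0.17,0,0,0,0,0],[0,0,0,0,0,0],[0,0,0,0,0,0]])

```text
time: 14.0
position: [0.56, 0.36, 0.0917]
eef_rot: [0.5, 0.5, 0.5, -0.5]
contact_force: [0.8, 0.3, -2.7]
width: 0.49
finger_force: 29.9
```

```bash
python3 -c "
from h import *
s,_=st();print(s['tau'])"
```

```text
t 14.0 p [0.56   0.36   0.0917] j [ 0.1077  0.9204  1.5938  1.6583  1.5075 -0.9461] 
 tx [ 0.0001 -0.      1.    ] ty [ 1.     -0.0002 -0.0001] tz [0.0002 1.     0.    ] F [ 0.7511  0.3488 -2.7237] w 46.030411412713356 ff 29.938010573387146
[  0.0024 -68.7332 -19.9458   1.9123   2.6635   0.0108]
```

Request:
move_arm(targets=[[-0.17,0,0,0,0,0],[0,0,0,0,0,0],[0,0,0,0,0,0]])

```text
time: 14.38
position: [0.56, 0.36, 0.0866]
eef_rot: [0.5, 0.5, 0.5, -0.5]
contact_force: [0.6, 0.1, -2.4]
width: 0.489
finger_force: 29.9
```

```bash
python3 -c "
from h import *
s,_=st();print(s['tau'])"
```

```text
t 14.375 p [0.56   0.36   0.0866] j [ 0.1077  0.9309  1.5902  1.6588  1.5081 -0.953 ] 
 tx [ 0.0001 -0.      1.    ] ty [ 1.     -0.0002 -0.0001] tz [0.0002 1.     0.    ] F [ 0.6109  0.1346 -2.3591] w 45.93195725928538 ff 29.93802845478058
[  0.0036 -68.8673 -19.713    1.8936   2.6764   0.0108]
```

Still free. I'll use 2 mm steps until the foot touches.

Request:
move_arm(targets=[[-0.07,0,0,0,0,0],[0,0,0,0,0,0],[0,0,0,0,0,0]])

```text
time: 14.75
position: [0.56, 0.36, 0.0846]
eef_rot: [0.5, 0.5, 0.5, -0.5]
contact_force: [-0.5, -0.2, -3.1]
width: 0.488
finger_force: 29.9
```

Request:
move_arm(targets=[[-0.07,0,0,0,0,0],[0,0,0,0,0,0],[0,0,0,0,0,0]])

```text
time: 15.12
position: [0.5602, 0.36, 0.084]
eef_rot: [0.499, 0.5, 0.501, -0.5]
contact_force: [-3.4, -1.8, 8.0]
width: 0.489
finger_force: 30.0
```

Request:
move_arm(targets=[[-0.05,0,0,0,0,0],[0,0,0,0,0,0],[0,0,0,0,0,0]])

```text
time: 15.5
position: [0.56, 0.3601, 0.0838]
eef_rot: [0.498, 0.5, 0.501, -0.501]
contact_force: [-8.8, -5.0, 17.1]
width: 0.492
finger_force: 30.1
```

```bash
python3 -c "
from h import *
s,_=st();print(s['tau'])"
```

```text
t 15.5 p [0.56   0.3601 0.0838] j [ 0.1078  0.94    1.5856  1.6602  1.5138 -0.9603] 
 tx [-0.0026 -0.005   1.    ] ty [1.     0.0018 0.0026] tz [-0.0018  1.      0.005 ] F [-8.7799 -4.9778 17.11  ] w 46.29075860626979 ff 30.0785431265831
[  0.0265 -59.3856 -18.5346   0.9195  -2.1146  -0.2943]
```

Request:
move_arm(targets=[[0.1,0,0,0,0,0],[0,0,0,0,0,0],[0,0,0,0,0,0]])

```text
time: 15.88
position: [0.5601, 0.36, 0.0839]
eef_rot: [0.5, 0.5, 0.5, -0.5]
contact_force: [0.3, -0.7, -0.6]
width: 0.488
finger_force: 30.0
```

Request:
move_arm(targets=[[0,0,0,0,0,0],[0,0,0,0,0,0],[0,0,0,0,0,0],[0,0,0,0,0,0],[0,0,0,0,0,0]], jaw=94)

```text
time: 16.5
position: [0.56, 0.36, 0.084]
eef_rot: [0.5, 0.5, 0.5, -0.5]
contact_force: [-0.1, 0.9, 0.7]
width: 0.978
finger_force: 0.0
```

Request:
move_arm(targets=[[0.2,0,-0.3,0,0,0],[0.2,0,-0.7,0,0,0],[0,0,-1,0,0,0],[0,0,-1,0,0,0],[0,0,0,0,0,0]])

```text
time: 17.12
position: [0.5609, 0.2673, 0.0965]
eef_rot: [0.501, 0.499, 0.501, -0.499]
contact_force: [0.2, -0.2, 0.5]
width: 0.995
finger_force: 0.0
```

Run:
```python
from h import *
st()
s=manip.grab_frame("side");t=manip.grab_frame("top");cv2.imwrite("pics/s5.png",s);cv2.imwrite("pics/t5.png",t)
C=np.zeros((500,800,3),np.uint8);C[:,:400]=cv2.resize(s[130:230,250:330],(400,500),interpolation=cv2.INTER_CUBIC);C[:,400:]=cv2.resize(t[150:250,140:220],(400,500),interpolation=cv2.INTER_CUBIC);cv2.imwrite("pics/g5.png",C)
```

```text
t 17.125 p [0.5609 0.2673 0.0965] j [-0.0571  0.9005  1.6221  1.5273  1.6018 -0.9529] 
 tx [-0.0004  0.      1.    ] ty [ 1.     -0.0037  0.0004] tz [ 0.0037  1.     -0.    ] F [ 0.1736 -0.1821  0.4767] w 93.54863363579922 ff 0.0
```

View pics/g5.png

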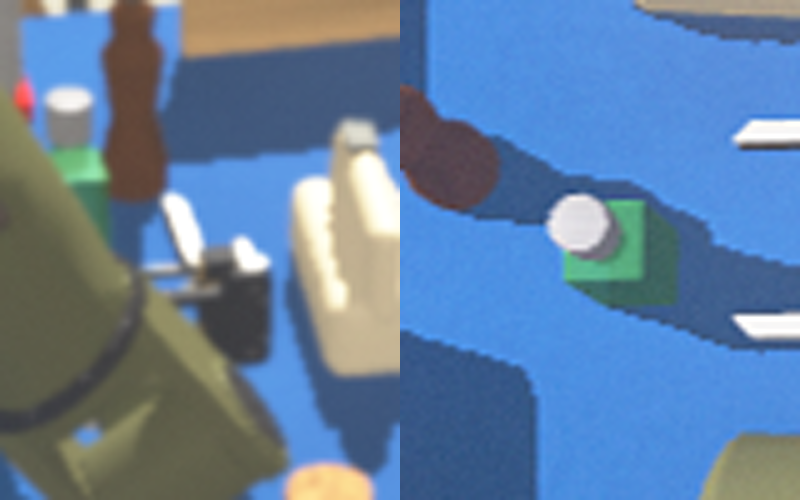

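The cruet stands upright, with its lid top at top px (175,195) and side px (264,149). I'll lift, turn the tool back to pointing down, and compute the cruet's position.

Request:
move_arm(targets=[[1,0,-0.5,0,0,0],[1,0,0,0,0,0],[1,0,0,0,0,0],[1,0,0,0,0,0],[0,0,0,0,-1,0],[0,0,0,0,-1,0],[0,0,0,0,-1,0],[0,0,0,0,-1,0],[0,0,0,0,-1,0],[0,0,0,0,-1,0],[0,0,0,0,-1,0],[0,0,0,0,-1,0]])

```text
time: 18.73
position: [0.5596, 0.2557, 0.2162]
eef_rot: [0.632, 0.633, 0.317, -0.317]
contact_force: [0.1, -0.8, 0.2]
width: 1.0
finger_force: 0.0
```

Request:
move_arm(targets=[[0,0,0,0,-1,0],[0,0,0,0,-1,0],[0,0,0,0,-1,0],[0,0,0,0,-1,0],[0,0,0,0,-1,0],[0,0,0,0,-1,0],[0,0,0,0,-1,0],[0,0,0,0,-1,0],[0,0,0,0,-1,0],[0,0,0,0,-1,0],[0,0,0,0,-1,0],[0,0,0,0,-0.635,0]])

```text
time: 20.23
position: [0.5594, 0.2562, 0.2161]
eef_rot: [0.707, 0.708, -0.001, 0.001]
contact_force: [-0.3, -0.3, -0.3]
width: 1.001
finger_force: 0.0
```

Request:
move_arm(targets=[[0,0,0,0,0,0],[0,0,0,0,0,0]])

```text
time: 20.48
position: [0.5598, 0.2553, 0.216]
eef_rot: [0.707, 0.707, 0.0, -0.0]
contact_force: [0.9, 0.4, 0.2]
width: 1.0
finger_force: 0.0
```

Run:
```python
from h import *
st()
uv={"top":(175.0,194.6),"side":(263.4,149.0)}
r=least_squares(lambda p:np.ravel([proj(n,p)[0]-uv[n] for n in uv]),[.56,.35,.142]);print(r.x,r.fun)
t=cv2.imread("pics/t5.png");a=cv2.resize(t[180:220,165:200],None,fx=6,fy=6,interpolation=cv2.INTER_CUBIC).astype(int)
m=((a[...,1]-a[...,0]>-10)&(a[...,1]-a[...,2]>25));ys,xs=np.nonzero(m)
rect=cv2.minAreaRect(np.c_[xs,ys].astype(np.float32));print("green",xs.min()/6+165,xs.max()/6+165,ys.min()/6+180,ys.max()/6+180)
for x,y in((.56,.353),(.56,.349)):
  for z in(0,.09): print(x,y,z,proj("top",[[x+i*.023,y+j*.023,z] for i in(-1,1) for j in(-1,1)]).ravel())
```

```text
t 20.475 p [0.5598 0.2553 0.216 ] j [0.3679 0.4449 1.3178 0.0012 1.3786 0.3674] 
 tx [-0.0003  1.      0.0011] ty [ 1.      0.0003 -0.0002] tz [-0.0002  0.0011 -1.    ] F [0.8887 0.3844 0.1763] w 94.02656155377012 ff 0.0
[0.5567 0.3533 0.141 ] [ 0.0059 -0.529  -0.6513  0.1649]
green 172.83333333333334 195.33333333333334 190.0 211.0
0.56 0.353 0 [195.2033 209.5515 179.7752 209.9792 195.3519 194.3283 180.0225 194.766 ]
0.56 0.353 0.09 [188.1645 204.4162 171.555  204.8814 188.373  188.0637 171.878  188.5403]
0.56 0.349 0 [196.5461 209.5142 181.1157 209.942  196.686  194.2903 181.3545 194.7279]
0.56 0.349 0.09 [189.6102 204.3757 172.9981 204.841  189.8088 188.0222 173.3112 188.4989]
```

Both the grip and the landing height show the cameras read x about 3.5 mm low, so the true bay centre is roughly (0.479, -0.203). Now I'll regrasp the cruet by its lid.

Request:
move_arm(targets=[[0.815,0,0,0,0,0],[0.815,0,0,0,0,0],[0.815,0,0,0,0,0],[0.815,0,0,0,0,0],[0,0,0,0,0,0],[0,0,0.8,0,0,0],[0,0,0.8,0,0,0],[0,0,0.8,0,0,0],[0,0,0.8,0,0,0],[0,0,0,0,0,0],[0,0,0,0,0,0]])

```text
time: 21.85
position: [0.5605, 0.3529, 0.1213]
eef_rot: [0.707, 0.707, 0.001, 0.0]
contact_force: [-0.0, 0.8, -0.0]
width: 1.0
finger_force: 0.0
```

Request:
move_arm(targets=[[0,0,0,0,0,0],[0,0,0,0,0,0],[0,0,0,0,0,0],[0,0,0,0,0,0],[0,0,0,0,0,0],[0,0,0,0,0,0],[0,0,0,0,0,0]], jaw=10, force=30)

```text
time: 22.72
position: [0.56, 0.3528, 0.1199]
eef_rot: [0.707, 0.707, -0.0, -0.0]
contact_force: [-0.5, -0.0, 0.7]
width: 0.337
finger_force: 30.0
```

Request:
move_arm(targets=[[0,0,-0.4,0,0,0],[0,0,-1,0,0,0],[0,0,-1,0,0,0],[0,0,-1,0,0,0],[-0.5,-0.07,0,0,0,0],[-0.9,-0.13,0,0,0,0],[-0.9,-0.13,0,0,0,0],[-0.9,-0.13,0,0,0,0],[-0.9,-0.13,0,0,0,0],[-0.9,-0.13,0,0,0,0],[-0.9,-0.13,0,0,0,0],[-0.9,-0.13,0,0,0,0]])

```text
time: 24.22
position: [0.5295, 0.147, 0.2206]
eef_rot: [0.707, 0.707, -0.001, -0.0]
contact_force: [0.5, -0.3, -2.4]
width: 0.336
finger_force: 30.0
```

Request:
move_arm(targets=[[-0.9,-0.13,0,0,0,0],[-0.9,-0.13,0,0,0,0],[-0.9,-0.13,0,0,0,0],[-0.9,-0.13,0,0,0,0],[-0.9,-0.13,0,0,0,0],[-0.9,-0.13,0,0,0,0],[-0.9,-0.13,0,0,0,0],[-0.9,-0.13,0,0,0,0],[-0.9,-0.13,0,0,0,0],[-0.9,-0.13,0,0,0,0],[-0.9,-0.13,0,0,0,0],[-0.9,-0.13,0,0,0,0]])

```text
time: 25.72
position: [0.4823, -0.1762, 0.2206]
eef_rot: [0.707, 0.707, -0.0, -0.001]
contact_force: [-0.3, 0.1, -2.8]
width: 0.334
finger_force: 30.0
```

Request:
move_arm(targets=[[-0.93,-0.16,0,0,0,0],[0,0,0,0,0,0.875],[0,0,0,0,0,0.875],[0,0,0,0,0,0],[0,0,0,0,0,0],[0,0,0,0,0,0]])

```text
time: 26.48
position: [0.4787, -0.203, 0.2218]
eef_rot: [0.755, 0.656, -0.0, -0.0]
contact_force: [-0.0, 1.0, -3.0]
width: 0.338
finger_force: 30.0
```

Run:
```python
from h import *
st()
s=manip.grab_frame("side");t=manip.grab_frame("top");cv2.imwrite("pics/s6.png",s);cv2.imwrite("pics/t6.png",t)
C=np.zeros((600,800,3),np.uint8);C[:,:400]=cv2.resize(s[220:340,230:310],(400,600),interpolation=cv2.INTER_CUBIC);C[:400,400:]=cv2.resize(t[180:260,355:435],(400,400),interpolation=cv2.INTER_CUBIC);cv2.imwrite("pics/g6.png",C)
```

```text
t 26.475 p [ 0.4787 -0.203   0.2218] j [-0.4716  0.2264  1.594  -0.      1.3215 -0.3323] 
 tx [0.1388 0.9903 0.    ] ty [ 0.9903 -0.1388 -0.0002] tz [-0.0002  0.0001 -1.    ] F [-0.0267  1.     -2.9861] w 31.764562983824845 ff 29.999460875988007
```

View pics/g6.png

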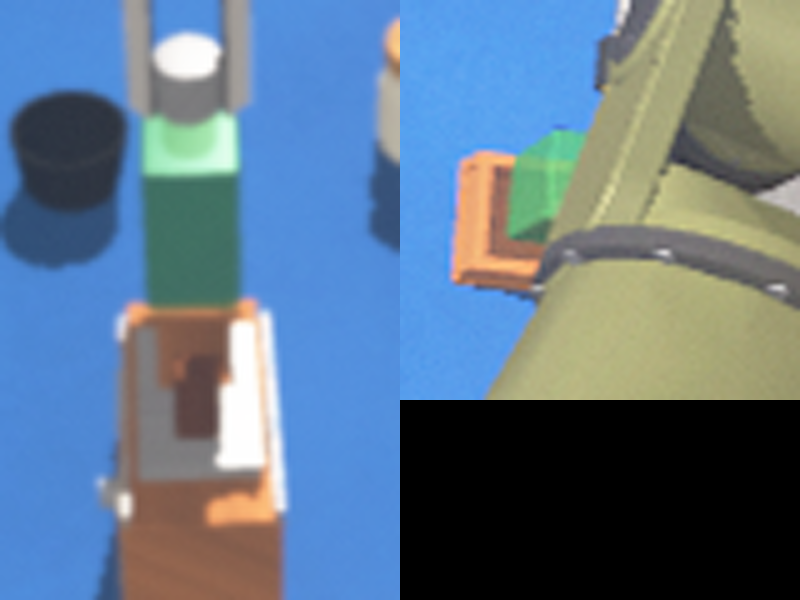

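The side view shows the cruet hanging above the bay's far end, its lower front corners at crop (147,303) and (238,303). I'll use the held cruet, whose pose is known, to calibrate out the per-camera bias near the bay.

Run:
```python
import io,contextlib
with contextlib.redirect_stdout(io.StringIO()):
    import cad
from h import *
Rz0=R.from_euler("z",-.1393).as_matrix();c0=np.array([.4787,-.203,.1018])
P=lambda x,y,z:proj_n(x,y,z)
S=lambda x,y:((x+.5)/5-.5+230,(y+.5)/5-.5+220)
T=lambda x,y:((x-400+.5)/5-.5+355,(y+.5)/5-.5+180)
obs=[("side",S(147,303),(-23,-23,0)),("side",S(239,303),(23,-23,0)),("side",S(143,172),(-23,-23,90)),("side",S(241,172),(23,-23,90)),
("top",T(507,236),(-23,23,0)),("top",T(513,173),(23,23,0)),("top",T(558,130),(23,23,90))]
b={"side":[],"top":[]}
for n,uv,q in obs:
    d=np.array(uv)-proj(n,Rz0@np.array(q)/1e3+c0)[0];b[n].append(d);print(n,q,d)
B={n:np.mean(b[n],0) for n in b};print(B)
cad.O=[(n,np.array(uv)-B[n],q) for n,uv,q in cad.O]
s=least_squares(cad.f,cad.p,loss="soft_l1",f_scale=.5);p=s.x;print(p);print(cad.f(p).reshape(-1,2))
print("bay",R.from_euler("z",p[2]).as_matrix()@[0,.06,.01]+[p[0],p[1],0])
```

```text
side (-23, -23, 0) [-0.4977 -2.2337]
side (23, -23, 0) [-1.0999 -1.5019]
side (-23, -23, 90) [-0.1383 -0.5152]
side (23, -23, 90) [-0.4432  0.226 ]
top (-23, 23, 0) [-0.0325 -0.3611]
top (23, 23, 0) [-0.1097  3.9887]
top (23, 23, 90) [1.1022 1.0513]
{'side': array([-0.5448, -1.0062]), 'top': array([0.32  , 1.5596])}
[ 0.4703 -0.2643 -0.142   0.0142]
[[ 1.3382  0.2023]
 [ 0.2049  0.6121]
 [ 0.7809  1.7793]
 [ 0.7789 -0.2125]
 [ 0.8067 -0.5671]
 [ 0.0003 -1.0053]
 [ 1.3457 -1.0833]
 [-0.8348 -1.0635]
 [ 0.3088  0.1454]
 [-0.2832 -0.3038]]
bay [ 0.4788 -0.2049  0.01  ]
```

The bay centre refines to (0.479, -0.205). Descending in stages.

Request:
move_arm(targets=[[-0.05,0,0.3,0,0,0],[0,0,0.5,0,0,0],[0,0,0.4,0,0,0],[0,0,0,0,0,0],[0,0,0,0,0,0]])

```text
time: 27.2
position: [0.4788, -0.2046, 0.1862]
eef_rot: [0.755, 0.656, 0.0, 0.0]
contact_force: [-1.3, -0.2, -2.1]
width: 0.336
finger_force: 30.0
```

Request:
move_arm(targets=[[0,0,0.15,0,0,0],[0,0,0.15,0,0,0],[0,0,0.1,0,0,0],[0,0,0,0,0,0],[0,0,0,0,0,0]])

```text
time: 27.82
position: [0.4787, -0.2046, 0.1741]
eef_rot: [0.755, 0.656, 0.0, 0.0]
contact_force: [-0.1, 0.1, -2.2]
width: 0.337
finger_force: 30.0
```

Request:
move_arm(targets=[[0,0,0.1,0,0,0],[0,0,0.1,0,0,0],[0,0,0,0,0,0],[0,0,0,0,0,0]])

```text
time: 28.32
position: [0.4787, -0.2046, 0.168]
eef_rot: [0.755, 0.656, -0.0, -0.0]
contact_force: [-0.4, -0.4, -2.7]
width: 0.341
finger_force: 30.0
```

Request:
move_arm(targets=[[0,0,0.15,0,0,0],[0,0,0.15,0,0,0],[0,0,0,0,0,0],[0,0,0,0,0,0]])

```text
time: 28.82
position: [0.4787, -0.2046, 0.159]
eef_rot: [0.755, 0.656, 0.0, 0.0]
contact_force: [-0.2, -0.3, -2.4]
width: 0.336
finger_force: 30.0
```

The cruet is inside the walls with no lateral force. Continuing to the floor.

Request:
move_arm(targets=[[0,0,0.2,0,0,0],[0,0,0.2,0,0,0],[0,0,0.2,0,0,0],[0,0,0.15,0,0,0],[0,0,0,0,0,0],[0,0,0,0,0,0]])

```text
time: 29.58
position: [0.4788, -0.2046, 0.1367]
eef_rot: [0.755, 0.656, 0.0, 0.0]
contact_force: [-0.5, -0.4, -2.0]
width: 0.338
finger_force: 30.0
```

Request:
move_arm(targets=[[0,0,0.1,0,0,0],[0,0,0.06,0,0,0],[0,0,0,0,0,0],[0,0,0,0,0,0]])

```text
time: 30.08
position: [0.4787, -0.2046, 0.1317]
eef_rot: [0.755, 0.656, 0.0, 0.0]
contact_force: [0.5, -0.3, -2.4]
width: 0.331
finger_force: 30.0
```

Request:
move_arm(targets=[[0,0,0.05,0,0,0],[0,0,0,0,0,0],[0,0,0,0,0,0]])

```text
time: 30.45
position: [0.4787, -0.2046, 0.1302]
eef_rot: [0.755, 0.656, -0.0, 0.0]
contact_force: [0.1, -0.4, -1.8]
width: 0.336
finger_force: 30.0
```

Request:
move_arm(targets=[[0,0,0.05,0,0,0],[0,0,0,0,0,0],[0,0,0,0,0,0]])

```text
time: 30.82
position: [0.479, -0.2046, 0.1299]
eef_rot: [0.755, 0.656, 0.0, 0.001]
contact_force: [-3.1, 2.4, 10.2]
width: 0.334
finger_force: 30.0
```

Floor contact came at exactly the expected height. I'll relax slightly, open the jaw, and lift off.

Request:
move_arm(targets=[[0,0,-0.045,0,0,0],[0,0,0,0,0,0],[0,0,0,0,0,0]])

```text
time: 31.2
position: [0.4787, -0.2045, 0.13]
eef_rot: [0.755, 0.656, -0.0, -0.0]
contact_force: [-0.3, 0.6, -1.1]
width: 0.336
finger_force: 30.0
```

Request:
move_arm(targets=[[0,0,0,0,0,0],[0,0,0,0,0,0],[0,0,0,0,0,0],[0,0,0,0,0,0],[0,0,-0.3,0,0,0],[0,0,-1,0,0,0],[0,0,-1,0,0,0],[0,0,-0.5,0,0,0]], jaw=70)

```text
time: 32.2
position: [0.479, -0.2047, 0.216]
eef_rot: [0.755, 0.656, 0.0, 0.001]
contact_force: [0.0, -0.2, -0.3]
width: 0.746
finger_force: 0.0
```

Run:
```python
from h import *
st()
s=manip.grab_frame("side");cv2.imwrite("pics/s7.png",s)
C=cv2.resize(s[230:340,230:310],(436,600),interpolation=cv2.INTER_CUBIC);cv2.imwrite("pics/g7.png",C)
p=np.array([.4703,-.2643,0]);Rz=R.from_euler("z",-.141).as_matrix()
for y in(-.055,-.041): print(y,"grip",p+Rz@[0,y,.137],[((proj("side",p+Rz@[i,y+j,.152])[0]-[230,230])*5.45) for i,j in((-.011,-.008),(.011,.008))])
```

```text
t 32.2 p [ 0.479  -0.2047  0.216 ] j [-0.4742  0.2317  1.6011 -0.      1.3064 -0.334 ] 
 tx [ 0.1397  0.9902 -0.0008] ty [ 0.9902 -0.1397  0.0022] tz [ 0.0021 -0.0011 -1.    ] F [ 0.0359 -0.1684 -0.2811] w 70.1469181472316 ff 0.0
-0.055 grip [ 0.4626 -0.3188  0.137 ] [array([191.8845, 376.58  ]), array([244.9709, 345.2485])]
-0.041 grip [ 0.4645 -0.3049  0.137 ] [array([190.9695, 350.9157]), array([243.5085, 320.2334])]
```

View pics/g7.png

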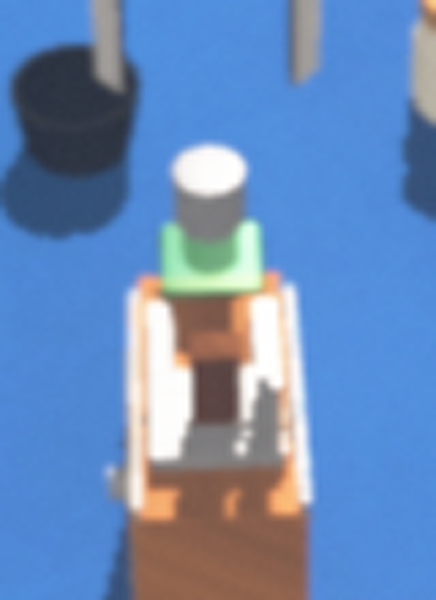

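The cruet stands fully down in the bay. The grip's top face is at crop (216,347), which puts its centre near caddy y = -0.05. I'll go behind it with the fingers closed.

Request:
move_arm(targets=[[-0.8,0,0,0,0,0],[-0.8,0,0,0,0,0],[-0.8,0,0,0,0,0],[-0.8,0,0,0,0,0],[-0.8,0,0,0,0,0],[-0.85,0,0,0,0,0],[0,0,0,0,0,0],[0,0,0,0,0,0]], jaw=0, force=20)

```text
time: 33.25
position: [0.4583, -0.3482, 0.2137]
eef_rot: [0.755, 0.656, 0.0, -0.0]
contact_force: [-0.4, 0.4, 0.6]
width: 0.003
finger_force: 0.0
```

Request:
move_arm(targets=[[0,0,0.7,0,0,0],[0,0,0.7,0,0,0],[0,0,0.7,0,0,0],[0,0,0.53,0,0,0],[0,0,0,0,0,0],[0,0,0,0,0,0]])

```text
time: 34.0
position: [0.4587, -0.3487, 0.136]
eef_rot: [0.755, 0.656, 0.0, 0.001]
contact_force: [0.4, -0.1, 1.0]
width: 0.003
finger_force: 0.0
```

Request:
move_arm(targets=[[0.2,0,0,0,0,0],[0.2,0,0,0,0,0],[0.2,0,0,0,0,0],[0.2,0,0,0,0,0],[0.2,0,0,0,0,0],[0.2,0,0,0,0,0]])

```text
time: 34.75
position: [0.4635, -0.3127, 0.1352]
eef_rot: [0.755, 0.656, -0.0, 0.0]
contact_force: [-0.3, -1.8, 0.8]
width: 0.007
finger_force: 0.9
```

Request:
move_arm(targets=[[0.2,0,0,0,0,0],[0.2,0,0,0,0,0],[0.2,0,0,0,0,0],[0.2,0,0,0,0,0],[0.2,0,0,0,0,0]])

```text
time: 35.38
position: [0.4677, -0.2829, 0.1352]
eef_rot: [0.755, 0.656, 0.0, 0.0]
contact_force: [-0.6, -0.9, 1.4]
width: 0.002
finger_force: 0.9
```

Request:
move_arm(targets=[[0.1,0,0,0,0,0],[0.1,0,0,0,0,0],[0.1,0,0,0,0,0],[0,0,0,0,0,0]])

```text
time: 35.88
position: [0.4689, -0.2741, 0.1351]
eef_rot: [0.755, 0.656, 0.0, -0.0]
contact_force: [0.7, -0.1, 0.3]
width: 0.001
finger_force: 0.0
```

Request:
move_arm(targets=[[0.1,0,0,0,0,0],[0.1,0,0,0,0,0],[0.1,0,0,0,0,0]])

```text
time: 36.25
position: [0.4701, -0.2654, 0.1351]
eef_rot: [0.755, 0.656, -0.0, 0.0]
contact_force: [-3.8, -16.8, 1.0]
width: 0.009
finger_force: 8.7
```

Request:
move_arm(targets=[[0.07,0,0,0,0,0],[0,0,0,0,0,0]])

```text
time: 36.5
position: [0.4701, -0.2654, 0.1352]
eef_rot: [0.755, 0.656, -0.001, 0.002]
contact_force: [-2.2, -17.8, -4.9]
width: 0.006
finger_force: 9.1
```

Request:
move_arm(targets=[[0.07,0,0,0,0,0],[0,0,0,0,0,0]])

```text
time: 36.75
position: [0.4701, -0.2652, 0.1353]
eef_rot: [0.755, 0.655, -0.002, 0.003]
contact_force: [-4.1, -32.3, -6.9]
width: 0.004
finger_force: 16.2
```

A firm stop at the predicted home position. I'll back off and verify.

Request:
move_arm(targets=[[-0.3,0,0,0,0,0],[-0.7,0,0,0,0,0],[0,0,-1,0,0,0],[0,0,-1,0,0,0],[0,0,-1,0,0,0],[-1,0,-1,0,0,0],[-1,0,0,0,0,0],[-1,0,0,0,0,0],[-1,0,0,0,0,0],[0,0,0,0,0,0],[0,0,0,0,0,0]])

```text
time: 38.12
position: [0.4497, -0.4095, 0.255]
eef_rot: [0.755, 0.656, 0.0, -0.0]
contact_force: [0.8, -0.1, 0.3]
width: 0.007
finger_force: 0.0
```

Run:
```python
from h import *
st()
s=manip.grab_frame("side");t=manip.grab_frame("top")
C=np.zeros((600,800,3),np.uint8);C[:,:400]=cv2.resize(s[230:350,230:310],(400,600),interpolation=cv2.INTER_CUBIC);C[:400,400:]=cv2.resize(t[190:260,360:430],(400,400),interpolation=cv2.INTER_CUBIC);cv2.imwrite("pics/g8.png",C)
```

```text
t 38.125 p [ 0.4497 -0.4095  0.255 ] j [-0.7989  0.4063  1.2823  0.0003  1.4534 -0.6588] 
 tx [0.1397 0.9902 0.0005] ty [ 0.9902 -0.1397 -0.0001] tz [-0.0001  0.0005 -1.    ] F [ 0.7773 -0.0646  0.2546] w 0.6855979854381131 ff 0.0
```

View pics/g8.png

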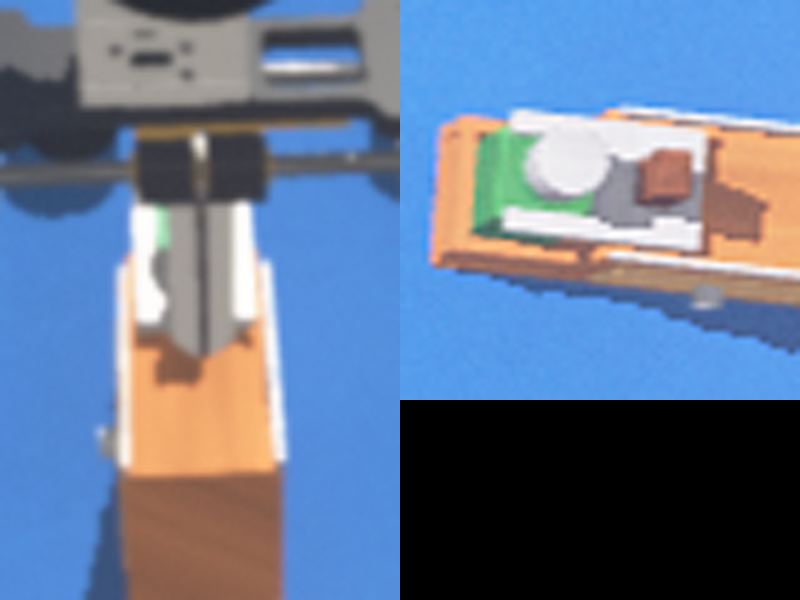

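The top view shows the fork around the neck, its tips at crop (510,120) and (505,220) past the lid at (568,160), and the robot clear of everything. Handing in.

```bash
python3 -c "
from bench import manip
print(manip.sign_off())"
```

```text
the job is handed in; nothing more can be done
None
```

The cruet was stood up and let go, regrasped by its lid and lowered onto the bay floor, and the keeper pushed to its stop around the neck; I handed the job in at about 38 s, and sign-off returned no verdict.

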